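# Jack up the bench engraver and hold it for a foot change

## Robot

A 6-joint arm with a two-finger parallel gripper is mounted at the origin on the work surface. World frame = base frame: x ahead of the robot, y to its left, z up, the work surface at z = 0. Lengths are in m, angles in degrees, forces in N, time in s.
With the tool pointing down it reaches from about 0.3 to 0.75 m from the base axis. Payload 8.5 kg.
Tool frame: the origin (TCP) lies midway between the tips of the shut fingers; the grasp point (between the pads) lies 19 mm behind it (env.tcp_to_grasp is the z of the grasp point in the tool frame, in m); z points along the fingers, y is the line along which they close (so a half turn about z gives the same grasp; the last joint's range is limited). The gripper opens to 85 mm and grips with 20 to 120 N. Pads are 22 mm wide; open, the fingers measure 114 mm over their backs; the gripper's body (76 mm by 85 mm) begins 54 mm behind the grasp point. The pads swing forward as they close: fully open they stand 13 mm farther back than shut.
Start: joints at [52.122, 21.807, 74.336, -0, 83.858, -12.336], TCP at [0.237, 0.496, 0.197] pointing down, gripper open.
Joint ranges: [-178.18, 178.18], [-50.72, 133.34], [12.68, 142.11], [-81.47, 261.47], [9.98, 163.14], [-165.26, 165.26]. Speed limits (degrees/s): [136.94, 136.94, 180, 180, 180, 180].

## Interface

Orientations are given as a 3x3 rotation matrix whose columns are the frame's x, y, z axes.
In Python, from rig import env, imaging, job, models gives the robot as it stands. The module is installed in compiled form; this text tells all that it offers.
- The arm moves only by the tool jog_arm, never from a script. Its argument "plan" is text: rows parted by semicolons, each of 7 numbers parted by spaces: the turn, a rotation vector about the tool's x, y, z in degrees, then the shift along the tool's x, y, z in cm, then the closure in counts, from 0 (fully open) to 255 (shut). In form: rx ry rz x y z claw; .... A call has 1 to 10 rows; each row shifts and turns the commanded pose from where the row before left it, along the tool's axes as they then stand; what a row does not reach is not made up. A row lasts 1/12 s, in which the tool goes at most 41.7 mm and 7.16 degrees, less where a joint would pass 70% of its speed; a pose out of reach is approached as far as the arm can. A call with a gripper value outside its range is refused whole. The fingers move at their own pace and stop on an object; "grip_force" is the grip in N (left out, the last holds). Time passes only in rows, so rows that do not move let the fingers close. It gives the time, the measured TCP pose, the force, the opening and the grip force at its end, in the units of the state.
- env.observe(): the state, without advancing time (a new reading comes with each control period).
- imaging.get_image(name): name is "scene" or "top" or "wrist"; returns a dict with "pixels" (400x640x3 uint8, red, green, blue), "depth" (400x640 float32, m along the optical axis (not along the pixel's ray), 0 where there is no reading), "fov_y" (degrees; the focal length in pixels is half the picture's height over the tangent of half this angle, whatever the lens; pixels are square), "cx", "cy" (the principal point, pixels), "world_from_camera" (4x4, takes a point from camera to world coordinates). Camera axes: x right, y down, z forward; pixel columns grow to the right and rows downward; lengths in m; the calibration is good to about 2 mm. A picture is of the moment at which its call begins.
- job.close_job(): hands the job in; it is judged then, once.
Trained networks look in the newest picture that a camera, given by its name, has taken for a name from the list of things; names that differ only in an ending like _2 or _b are one class to them, and where a whole thing is asked for, a point or a joint stands for the part that bears it (a point fixed in the world has none). Each returns a list of dicts, best first, with "confidence" (0 to 1); they miss things now and then, are a little off and sometimes report something else, mostly with a low value. They report only what shows in the picture. A call takes as long as a camera call. They do not tell look-alikes from the thing itself.
- models.outline_of(camera, query): "region" (400x640 bool, what is visible of it) and "bbox" ([centre column, centre row, width, height] in pixels, round what is visible of it).
- models.tip_of(camera, query): "at" ([column, row] in pixels: a listed point, or the origin of a listed thing).
The state is a dict: "time_s": time; "q": joint angles; "qvel": joint speeds; "joint_efforts": joint torques, N m; "position": TCP position; "tool_rot": TCP orientation; "ft_force": force on the tool from outside, world axes, zero at the start; "wrist_torque": the same for the moment, N m; "grip_width": finger opening in m; "gripper_force": force on a finger pad.
Only numpy, scipy, OpenCV 4.12 (cv2) and the standard library are available. Lean on these libraries where they do the work, as an engineer would, in place of code of your own. Each camera call takes 0.05 s, during which the arm holds its last target. There are 200 camera calls.

## Task

The bench engraver needs new front feet: first shut its cover fully, then slide the little lever jack in so that it stands flat on the bench with its round saddle centred under the round lift pad at the middle of the engraver's front. Then press the rubber grip of the jack's handle all the way down so that the jack alone raises the front of the engraver, and finish while still holding the grip down, without touching the engraver, with the cover shut and the tape roll, screwdriver and drill left where they are.

Things in the scene. Friction and masses are not known exactly. Their poses are not given: they have to be found in the camera images.
- engraver_base: The two steel rear brackets, screwed to the bench, that carry the engraver: a white open-topped housing 220 mm deep (its x), 300 mm wide (its y), 95 mm high on four 10 mm rubber feet. Origin: on the bench under the middle of the housing; +x points to the engraver's rear, so its front faces -x; z up. The housing tips up about pins in the brackets, 100 mm behind the origin and 50 mm above the bench.
- engraver (a joint): Tip-up angle of the engraver (rad): 0 standing on all its feet, growing as its front rises, about the rear pins. Fully jacked it reads about 0.073. Its own weight (about 2 to 3.5 kg) brings it down again.
- lift_pad (a point): The marked lift point: a round-ended flat steel tongue with a bolt head on top, sticking out of the middle of the engraver's front. 40 mm wide, 12 mm thick, its round end has radius 20 mm. Origin: centre of the round end's underside, 40 mm before the front wall and 67 mm above the bench while the engraver stands on its feet. Axes as engraver_base.
- lid (a joint): Angle of the engraver's hinged cover (rad): 0 shut, growing as it opens (starts 0.6 to 1.1). The hinge is stiff: the cover stays where it is left and takes about 1 to 3 N at its front edge to push down.
- lid_hinge (a point): Middle of the cover's hinge line, on the rear top edge of the housing, 96 mm above the bench, running along the engraver's y. The cover: grey frame with a clear window, 215 mm from hinge to front edge, 300 mm wide, 10 mm thick (front bar 28 mm), its underside level with the hinge line. x of this point points from the front edge to the hinge, z out of the cover's top.
- lid_lip (a point): Top middle of the small black lip (16 mm by 90 mm, 8 mm thick) on the cover's front edge, 221 mm from the hinge line and 10 mm above the underside plane; axes turn with the cover. Shut, it stands 106 mm above the bench.
- jack: The lever jack, loose on the bench, about 0.7 kg. Flat steel foot 220 mm (x) by 70 mm (y) by 10 mm; origin: centre of the foot's underside. At x = +85 mm stands the saddle; at x = +25 mm a grey upright block 46 mm (x) by 34 mm (y), top 65 mm above the bench, good to grip across y; towards -x the handle, pivoted at x = +10 mm, 55 mm up. Centre of mass near x = +15 mm.
- jack_saddle: The jack's round saddle, a steel disc of 40 mm diameter, 8 mm thick. Origin: centre of its top face, 60 mm above the jack's underside with the handle up, so 7 mm below the lift pad; it rises straight up by 55 mm per rad of the handle, at most 25 mm.
- jack_handle (a joint): Handle angle of the jack (rad): 0 up as sprung (it then rises at 0.45 rad from its pivot towards the jack's -x), 0.45 fully down, level. A spring brings it back as soon as it is let go. Takes about 2 to 5 N at the grip when unloaded and 7 to 13 N with the engraver on the saddle.
- jack_grip: The black rubber grip on the handle's end: 65 mm along the handle, 26 mm wide, 16 mm thick. Origin: its centre, 105 mm from the handle's pivot; x points along the handle to the pivot, z out of its top.
- tape_roll: Bystander: roll of tape, a ring of 96 mm diameter, 48 mm high, lying flat. Origin: centre of the underside.
- screwdriver: Bystander: a screwdriver lying on the bench, about 200 mm long. Origin: centre of its underside.
- drill: Bystander: a cordless drill standing on its battery, about 75 by 200 mm, 215 mm high. Origin: centre of the underside.
Things that resemble listed ones, but are neither listed nor needed, are in the scene too. Leave any yellow look-alike of the jack alone.

How it is judged:
By the outcome, as a careful person would: the job done as asked, in the order asked, and still so for the second after the job is handed in, while the arm keeps its last pose, push and grip.
It also fails if it takes over 61 s, if anything falls off the work surface, if the arm or the gripper's body presses on something with over 40 N, if the wrist force passes 120 N, or if a joint passes its speed limit or range.

## Working session

There is one attempt and no reset: what is moved stays moved. The work goes in short steps, Python scripts to look and compute and a tool call to move; the robot and the scene stay as the last step left them, time stands still between calls to the robot, and variables do not carry over. Pictures are saved under pics/ and viewed, at most 11 in all, crops included, and the job is handed in when it is done.

Besides the shell and the picture viewer there is one more tool, called after "Request:" as name(argument=value, ...) on one line, values as JSON. jog_arm: Moves the arm, as the interface text tells. Its arguments: {"type":"object","properties":{"plan":{"type":"string"},"grip_force":{"type":"number"}},"required":["plan"]}

```bash
mkdir -p pics
cat > h.py <<'E'
import numpy as np, cv2
from rig import env, imaging, job, models
def cam(n):
    d=imaging.get_image(n); d['f']=200/np.tan(np.radians(d['fov_y']/2)); return d
def p3(d,u,v,z=None):
    M=np.array(d['world_from_camera']); r=np.array([(u-d['cx'])/d['f'],(v-d['cy'])/d['f'],1.])
    if z is None:
        zz=d['depth'][int(round(v)),int(round(u))]; return M[:3,:3]@(r*zz)+M[:3,3]
    w=M[:3,:3]@r; return M[:3,3]+w*(z-M[2,3])/w[2]
def cloud(d):
    v,u=np.mgrid[0:400,0:640]; z=d['depth']; M=np.array(d['world_from_camera'])
    P=np.stack([(u-d['cx'])/d['f']*z,(v-d['cy'])/d['f']*z,z],-1)
    return P@M[:3,:3].T+M[:3,3]
def save(d,n,crop=None,s=1):
    a=d['pixels'][:,:,::-1]
    if crop: a=a[crop[1]:crop[3],crop[0]:crop[2]]
    cv2.imwrite('pics/'+n,cv2.resize(a,None,fx=s,fy=s))
E
python3 - <<'E'
from h import *
np.set_printoptions(precision=3,suppress=True)
ims=[]
for c in('top','scene'):
    d=cam(c); save(d,c+'0.png'); print(c,np.array(d['world_from_camera'])[:3,3],d['fov_y'])
    for q in('lift_pad','lid_hinge','lid_lip','jack','jack_saddle','jack_grip','tape_roll','screwdriver','drill','engraver_base'):
        for r in models.tip_of(c,q)[:3]:
            u,v=r['at']; 
            try: print(q,round(r['confidence'],2),np.round([u,v]),p3(d,u,v))
            except Exception as e: print(q,u,v,e)
E
```

```text
top [ 0.396 -0.117  1.445] 44.03422675675373
lift_pad 0.89 [267. 184.] [0.527 0.062 0.084]
lid_hinge 0.79 [177. 169.] [0.562 0.297 0.133]
lid_lip 0.58 [201. 168.] [0.545 0.191 0.289]
jack 0.93 [385. 171.] [ 0.577 -0.274  0.011]
jack 0.78 [376. 282.] [ 0.263 -0.242  0.066]
jack_saddle 0.57 [401. 266.] [ 0.307 -0.312  0.061]
jack_saddle 0.49 [358. 161.] [ 0.598 -0.192  0.058]
jack_grip 0.77 [420. 168.] [ 0.574 -0.359  0.11 ]
jack_grip 0.71 [352. 301.] [ 0.216 -0.176  0.112]
jack_grip 0.62 [222. 178.] [0.548 0.2   0.026]
tape_roll 0.84 [326.  99.] [ 0.792 -0.098 -0.003]
screwdriver 0.77 [406. 112.] [ 0.748 -0.333  0.027]
screwdriver 0.26 [267. 185.] [0.525 0.062 0.083]
drill 0.7 [490. 193.] [ 0.499 -0.513  0.207]
engraver_base 0.97 [220. 177.] [0.552 0.203 0.03 ]
scene [ 1.279 -0.944  1.189] 46.67486350858491
lift_pad 0.79 [355. 177.] [0.523 0.062 0.078]
lift_pad 0.21 [218. 302.] [ 0.567 -0.594  0.056]
lid_hinge 0.89 [406. 147.] [0.567 0.315 0.096]
lid_lip 0.91 [391. 114.] [ 0.314  0.577 -0.001]
jack 0.83 [304. 253.] [ 0.593 -0.275  0.008]
jack 0.75 [242. 199.] [ 0.296 -0.276  0.058]
jack_saddle 0.56 [235. 203.] [ 0.294 -0.306  0.055]
jack_grip 0.57 [285. 247.] [ 0.59  -0.352  0.102]
jack_grip 0.56 [246. 166.] [ 0.217 -0.185  0.105]
tape_roll 0.55 [385. 256.] [ 0.81  -0.131  0.046]
tape_roll 0.49 [390. 117.] [0.558 0.192 0.289]
screwdriver 0.74 [325. 292.] [ 0.752 -0.345  0.022]
drill 0.76 [217. 300.] [ 0.558 -0.593  0.055]
engraver_base 0.64 [384. 177.] [0.57  0.186 0.024]
```

View pics/top0.png

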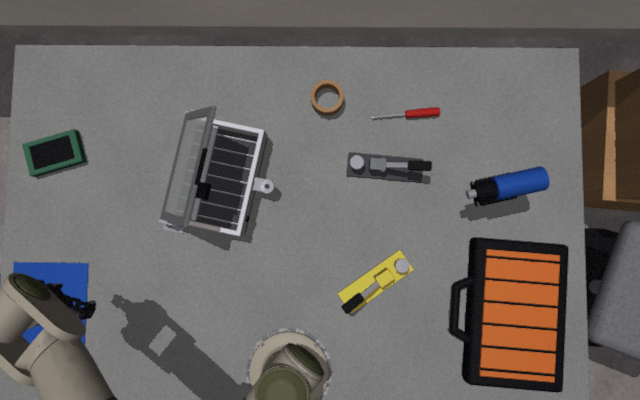

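View pics/scene0.png

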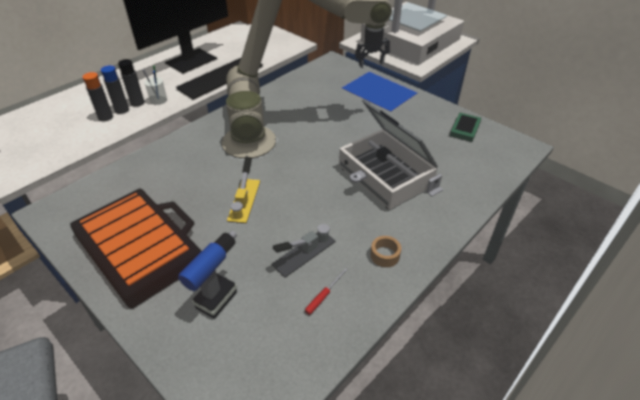

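Top view: grey jack at (385,168), saddle at (358,161), grip at (420,166). Candidates for the jack are the grey one and the yellow look-alike at (376,282), so I choose the grey. The engraver's front faces right in the picture, with the pad at (264,185) and the cover open, its lip at about (203,188). Next I measure poses.

Run:
```python
from h import *
np.set_printoptions(precision=4,suppress=True)
d=cam('top'); P=cloud(d); px=d['pixels'].astype(int)
a=d['pixels'][:,:,::-1]
c1=cv2.resize(a[130:200,335:445],(770,490),interpolation=cv2.INTER_CUBIC)
c2=cv2.resize(a[100:240,155:280],None,fx=4,fy=4,interpolation=cv2.INTER_CUBIC)
cv2.imwrite('pics/jack.png',cv2.resize(c1,(440,280))); 
im=np.zeros((560,440+500,3),np.uint8); im[:280,:440]=cv2.resize(c1,(440,280)); im[:,440:]=c2
cv2.imwrite('pics/crops.png',cv2.resize(im,(798,475)))
def box(m,n):
    q=P[m][:,:2].astype(np.float32); r=cv2.minAreaRect(q*1000); print(n,len(q),np.array(r[0]),np.array(r[1]),r[2], P[m][:,2].min(),P[m][:,2].max())
    return r
X,Y,Z=P[...,0],P[...,1],P[...,2]
reg=(X>.52)&(X<.66)&(Y<-.13)&(Y>-.42)
print('bench z',np.median(Z[(X>.3)&(X<.5)&(Y<-.05)&(Y>-.15)]), Z[(X>.45)&(X<.5)&(Y<-.05)&(Y>-.15)].std())
box(reg&(Z>.006)&(Z<.018),'foot'); box(reg&(Z>.006),'all')
for r in models.outline_of('top','jack')[:2]: 
    m=r['region']; v,u=np.where(m); pts=np.array([p3(d,a,b,.01)[:2] for a,b in zip(u,v)],np.float32)*1000; print(r['confidence'],cv2.minAreaRect(pts))
m=reg&(Z>.052)&(Z<.068); 
n,l,s,ce=cv2.connectedComponentsWithStats(m.astype(np.uint8))
for i in range(1,n):
    if s[i,4]>8: print('cc',s[i],P[l==i].mean(0))
# engraver front rim and pad
reg=(X>.4)&(X<.72)&(Y<.35)&(Y>.03)
m=reg&(Z>.088)&(Z<.102); box(m,'rim'); print(P[m][:,1].min())
m=reg&(Z>.07)&(Z<.09)&(Y<.11); box(m,'pad'); 
for q in('lift_pad','lid_lip','lid_hinge'):
  for r in models.outline_of('top',q)[:2]: print(q,r['bbox'],r['confidence'],r['region'].sum())
m=reg&(Z>.12); q=P[m]; c=q.mean(0); _,s,V=np.linalg.svd(q-c,full_matrices=False); print('lid plane',c,V[2],s,q[:,2].max())
```

```text
bench z 0.0021869197234781756 0.0031474250730338365
foot 1160 [ 590.099  -274.4439] [138.3913 287.772 ] 0.4284636080265045 0.0060029702194295265 0.017938181453052815
all 1922 [ 590.099  -274.4439] [138.3913 287.772 ] 0.4284636080265045 0.0060029702194295265 0.12591463859963015
0.96 ((255.56210327148438, -243.0854034423828), (70.16947937011719, 230.87713623046875), 35.44797134399414)
0.81 ((586.8972778320312, -285.1583251953125), (243.7118377685547, 73.95043182373047), 85.01594543457031)
cc [350 155  15  14 152] [ 0.5959 -0.189   0.0604]
cc [370 157  20  15 187] [ 0.5899 -0.2498  0.0636]
rim 907 [554.7623 209.2727] [225.2536 300.346 ] 78.24859619140625 0.08800230987680657 0.10197557269221513
0.07110702599682285
pad 374 [582.1033  75.5747] [ 68.3959 197.0665] 89.98373413085938 0.07027728502092878 0.08996682632873587
lift_pad [219.1, 171.2, 117.5, 133.3] 0.66 9933
lid_lip [190.4, 168.1, 57.4, 119.2] 0.89 3413
lid_hinge [189.9, 166.2, 54.1, 122.1] 0.6 3489
lid plane [0.5601 0.2427 0.2109] [-0.166  -0.8054 -0.569 ] [4.9003 3.6316 0.1122] 0.29585357984398586
```

View pics/crops.png

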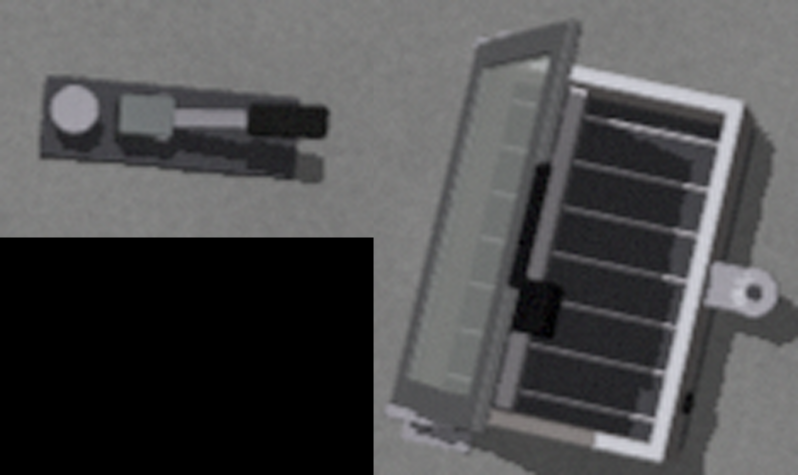

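Crops: the grey jack has a dark foot, the saddle at its left end, the block beside it and the handle to the right. The pad is at the middle of the engraver's front, and the cover is open about 55°. Every measure fits the description: rim 225×300, saddle z 0.060, block to saddle 60 mm. Now the tool state.

```bash
cat >> h.py <<'E'
def go(pos,yaw=None):
    """tool-down target; yaw = world angle of tool x"""
    s=env.observe(); R=np.array(s['tool_rot']); 
    if yaw is None: T=R
    else:
        c,n=np.cos(np.radians(yaw)),np.sin(np.radians(yaw)); T=np.array([[c,n,0],[n,-c,0],[0,0,-1.]])
    rv=np.degrees(cv2.Rodrigues(R.T@T)[0].ravel())
    print('rot',rv.round(2),'shift cm: before-turn axes',(R.T@(np.array(pos)-s['position'])*100).round(2),'after-turn axes',(T.T@(np.array(pos)-s['position'])*100).round(2))
E
python3 - <<'E'
from h import *
s=env.observe(); print({k:np.round(v,3) for k,v in s.items()}, env.tcp_to_grasp)
for y in (85,-95): go([.5345,.09,.33],y)
E
```

```text
{'time_s': np.float64(1.35), 'q': array([ 52.123,  21.806,  74.335,   0.   ,  83.857, -12.336]), 'qvel': array([-0.02 , -0.017,  0.028, -0.142, -0.033, -0.094]), 'joint_efforts': array([-1.0000e-03, -4.4833e+01, -2.3146e+01, -0.0000e+00,  1.0000e-03,
        0.0000e+00]), 'position': array([0.237, 0.496, 0.197]), 'tool_rot': array([[-0.902,  0.431,  0.   ],
       [ 0.431,  0.902,  0.   ],
       [-0.   ,  0.   , -1.   ]]), 'ft_force': array([-0.174, -0.661,  0.704]), 'wrist_torque': array([-0.036,  0.064, -0.032]), 'gripper_force': np.float64(0.0), 'grip_width': np.float64(0.086)} -0.0187
rot [ 0.   -0.   69.46] shift cm: before-turn axes [-44.35 -23.83 -13.35] after-turn axes [-37.88  33.16 -13.35]
rot [   0.      0.   -110.54] shift cm: before-turn axes [-44.35 -23.83 -13.35] after-turn axes [ 37.88 -33.16 -13.35]
```

Request:
jog_arm(plan="0 0 6.95 0 0 -1.5 255;0 0 6.95 0 0 -1.5 255;0 0 6.95 0 0 -1.5 255;0 0 6.95 0 0 -1.5 255;0 0 6.95 0 0 -1.5 255;0 0 6.95 0 0 -1.5 255;0 0 6.95 0 0 -1.5 255;0 0 6.95 0 0 -1.5 255;0 0 6.95 0 0 -1.5 255;0 0 6.95 0 0 -1.5 255")

```text
time_s: 2.18
position: [0.2371, 0.4961, 0.3473]
tool_rot: [[0.094, 0.996, -0.0], [0.996, -0.094, -0.0], [-0.0, -0.0, -1.0]]
ft_force: [-0.2, 0.5, 0.2]
grip_width: -0.0001
gripper_force: 0.0
```

Request:
jog_arm(plan="0 0 0 -2.3 3 0 255;0 0 0 -2.3 3 0 255;0 0 0 -2.3 3 0 255;0 0 0 -2.3 3 0 255;0 0 0 -2.3 3 0 255;0 0 0 -2.3 3 0 255;0 0 0 -2.3 3 0 255;0 0 0 -2.3 3 0 255;0 0 0 -2.3 3 0 255;0 0 0 -2.3 3 0 255")

```text
time_s: 3.02
position: [0.5169, 0.2392, 0.3466]
tool_rot: [[0.088, 0.996, 0.0], [0.996, -0.088, 0.0], [0.0, 0.0, -1.0]]
ft_force: [0.5, 0.7, -0.4]
grip_width: 0.0
gripper_force: 0.0
```

Run:
```python
from h import *
s=env.observe(); print(np.round(s['position'],4),np.round(s['ft_force'],2),np.round(s['tool_rot'],3),s['q'])
h=np.array([.5772,.317]);x=np.array([.2036,.979])
for a in (55,40,25,10,0): 
    a=np.radians(a); r=.205; p=h+x*(-r*np.cos(a)+.01*np.sin(a)); p=[*p,.096+r*np.sin(a)+.01*np.cos(a)]; print(np.round(p,3)); go(p,85)
```

```text
[0.5169 0.2392 0.3466] [ 0.49  0.72 -0.36] [[ 0.088  0.996  0.   ]
 [ 0.996 -0.088  0.   ]
 [ 0.     0.    -1.   ]] [1.29256484e+01 2.09079803e+01 5.16173289e+01 3.40112566e-03
 1.07465233e+02 1.79740580e+01]
[0.555 0.21  0.27 ]
rot [ 0.01 -0.01 -0.05] shift cm: before-turn axes [-2.58  4.05  7.7 ] after-turn axes [-2.59  4.05  7.7 ]
[0.547 0.17  0.235]
rot [ 0.01 -0.01 -0.05] shift cm: before-turn axes [-6.68  3.57 11.12] after-turn axes [-6.68  3.56 11.12]
[0.54  0.139 0.192]
rot [ 0.01 -0.01 -0.05] shift cm: before-turn axes [-9.75  3.21 15.49] after-turn axes [-9.75  3.2  15.49]
[0.536 0.121 0.141]
rot [ 0.01 -0.01 -0.05] shift cm: before-turn axes [-11.6    2.99  20.52] after-turn axes [-11.6    2.98  20.52]
[0.535 0.116 0.106]
rot [ 0.01 -0.01 -0.05] shift cm: before-turn axes [-12.08   2.93  24.06] after-turn axes [-12.08   2.92  24.06]
```

Request:
jog_arm(plan="0 0 0 -1.3 2 0 255;0 0 0 -1.3 2 0 255;0 0 0 0 0 2.5 255;0 0 0 0 0 2.5 255;0 0 0 0 0 2 255;0 0 0 -2 -0.2 2 255;0 0 0 -2.1 -0.3 2.1 255;0 0 0 -1 -0.1 1.5 255;0 0 0 -1 -0.1 1.5 255;0 0 0 -1 -0.1 1.5 255")

```text
time_s: 3.85
position: [0.5391, 0.1406, 0.1904]
tool_rot: [[0.088, 0.996, 0.001], [0.996, -0.088, 0.0], [0.0, 0.001, -1.0]]
ft_force: [0.5, 0.8, 1.1]
grip_width: -0.0001
gripper_force: 0.5
```

Request:
jog_arm(plan="0 0 0 -0.6 -0.1 1.7 255;0 0 0 -0.6 -0.1 1.7 255;0 0 0 -0.6 0 1.7 255;0 0 0 -0.2 0 1.3 255;0 0 0 -0.2 0 1 255;0 0 0 0 0 0.8 255;0 0 0 0 0 0.2 255;0 0 0 0 0 0 255")

```text
time_s: 4.52
position: [0.5351, 0.1197, 0.1063]
tool_rot: [[0.088, 0.996, -0.001], [0.996, -0.088, 0.0], [0.0, -0.001, -1.0]]
ft_force: [-0.8, -0.0, 0.5]
grip_width: 0.0001
gripper_force: 0.0
```

Request:
jog_arm(plan="0 0 0 0 0 0.15 255;0 0 0 0 0 0.15 255;0 0 0 0 0 0 255")

```text
time_s: 4.77
position: [0.5354, 0.1197, 0.1038]
tool_rot: [[0.088, 0.996, 0.001], [0.996, -0.088, 0.0], [0.0, 0.001, -1.0]]
ft_force: [0.2, 0.4, 0.9]
grip_width: 0.0002
gripper_force: 0.2
```

Run:
```python
from h import *
d=cam('scene'); save(d,'lid.png',(300,60,480,220),3)
P=cloud(d)
m=(abs(P[...,0]-.55)<.1)&(P[...,1]>.14)&(P[...,1]<.3)&(P[...,2]>.06)&(P[...,2]<.5)
```

```text
(no output)
```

View pics/lid.png

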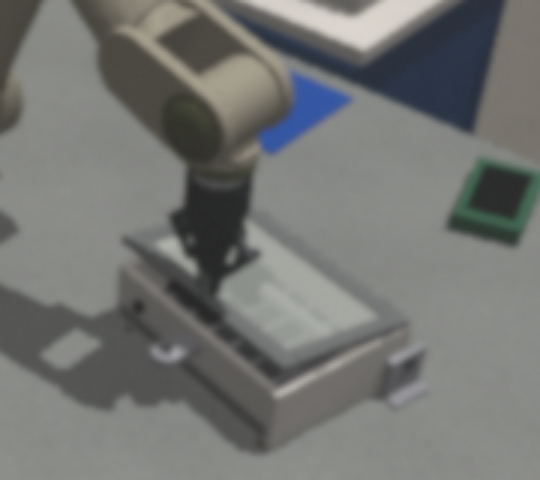

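The cover still looks ajar, with a dark gap along its front edge near crop (240,340). I'll measure its plane.

Run:
```python
from h import *
np.set_printoptions(precision=4,suppress=True)
h=np.array([.5772,.317]);x=np.array([.2036,.979]);y=np.array([-.979,.2036])
for c in('scene','top'):
    d=cam(c);P=cloud(d); e=(P[...,:2]-h)@x; f=(P[...,:2]-h)@y; Z=P[...,2]
    for lo in np.arange(-.25,.02,.02):
        o=[]
        for b in((-.14,-.06),(.06,.14)):
            m=(e>lo)&(e<lo+.02)&(f>b[0])&(f<b[1])&(Z>.02)&(Z<.3); o+= [m.sum(),np.round(np.percentile(Z[m],[10,50,90]),3) if m.sum() else 0]
        print(c,round(lo,2),*o)
```

```text
scene -0.25 0 0 3 [0.065 0.067 0.071]
scene -0.23 372 [0.032 0.074 0.136] 294 [0.031 0.074 0.135]
scene -0.21 90 [0.096 0.135 0.139] 78 [0.093 0.135 0.139]
scene -0.19 68 [0.127 0.131 0.135] 62 [0.088 0.13  0.134]
scene -0.17 79 [0.094 0.128 0.13 ] 60 [0.03  0.123 0.13 ]
scene -0.15 105 [0.028 0.123 0.128] 29 [0.025 0.029 0.125]
scene -0.13 80 [0.03  0.121 0.124] 1 [0.117 0.117 0.117]
scene -0.11 81 [0.03  0.117 0.121] 2 [0.116 0.116 0.117]
scene -0.09 75 [0.07  0.114 0.119] 4 [0.113 0.114 0.114]
scene -0.07 71 [0.108 0.111 0.115] 23 [0.109 0.112 0.115]
scene -0.05 69 [0.106 0.109 0.113] 39 [0.105 0.108 0.112]
scene -0.03 65 [0.105 0.108 0.111] 51 [0.104 0.107 0.111]
scene -0.01 19 [0.102 0.105 0.107] 14 [0.103 0.104 0.106]
scene 0.01 0 0 0 0
top -0.25 0 0 0 0
top -0.23 326 [0.039 0.093 0.138] 43 [0.026 0.043 0.095]
top -0.21 134 [0.133 0.137 0.14 ] 0 0
top -0.19 124 [0.128 0.131 0.135] 0 0
top -0.17 150 [0.124 0.128 0.133] 0 0
top -0.15 153 [0.121 0.125 0.13 ] 4 [0.121 0.125 0.129]
top -0.13 162 [0.117 0.122 0.126] 13 [0.116 0.12  0.124]
top -0.11 175 [0.115 0.118 0.123] 4 [0.118 0.119 0.12 ]
top -0.09 182 [0.112 0.115 0.119] 0 0
top -0.07 171 [0.108 0.111 0.115] 55 [0.107 0.112 0.116]
top -0.05 197 [0.106 0.109 0.114] 209 [0.106 0.109 0.113]
top -0.03 198 [0.105 0.109 0.111] 207 [0.105 0.108 0.112]
top -0.01 51 [0.099 0.104 0.108] 48 [0.097 0.105 0.109]
top 0.01 0 0 0 0
```

Run:
```python
from h import *
d=cam('wrist'); a=d['pixels'][:,:,::-1]
e=cam('scene')['pixels'][100:190,330:450,::-1]
e=cv2.resize(e,(533,400),interpolation=cv2.INTER_CUBIC)
cv2.imwrite('pics/w1.png',cv2.resize(np.hstack([a,e]),(800,273)))
print(env.observe()['ft_force'],env.observe()['joint_efforts'])
```

```text
[-0.39456005 -0.93020256  0.78842125] [-1.07678978e-01 -4.60186064e+01 -1.99545354e+01 -6.48215530e-02
  7.87096191e-02  1.17420805e-03]
```

View pics/w1.png

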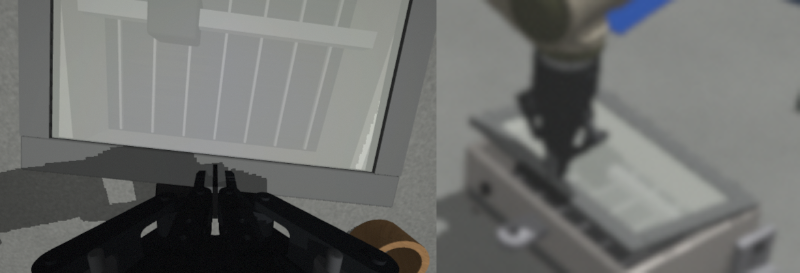

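Run:
```python
from h import *
np.set_printoptions(precision=4,suppress=True)
h=np.array([.5772,.317]);x=np.array([.2036,.979]);y=np.array([-.979,.2036])
d=cam('wrist');P=cloud(d); e=(P[...,:2]-h)@x; f=(P[...,:2]-h)@y; Z=P[...,2]
for v in range(150,290,10):
    print(v,[(round(e[v,u],3),round(f[v,u],3),round(Z[v,u],3)) for u in(230,300,316,340,450,540)])
```

```text
150 [(np.float64(-0.152), np.float64(0.053), np.float64(0.126)), (np.float64(-0.148), np.float64(0.016), np.float64(0.124)), (np.float64(-0.147), np.float64(0.008), np.float64(0.125)), (np.float64(-0.145), np.float64(-0.005), np.float64(0.126)), (np.float64(-0.138), np.float64(-0.063), np.float64(0.124)), (np.float64(-0.133), np.float64(-0.111), np.float64(0.122))]
160 [(np.float64(-0.157), np.float64(0.052), np.float64(0.127)), (np.float64(-0.152), np.float64(0.016), np.float64(0.127)), (np.float64(-0.151), np.float64(0.007), np.float64(0.128)), (np.float64(-0.15), np.float64(-0.005), np.float64(0.126)), (np.float64(-0.143), np.float64(-0.063), np.float64(0.126)), (np.float64(-0.138), np.float64(-0.111), np.float64(0.125))]
170 [(np.float64(-0.162), np.float64(0.052), np.float64(0.128)), (np.float64(-0.158), np.float64(0.015), np.float64(0.126)), (np.float64(-0.157), np.float64(0.007), np.float64(0.127)), (np.float64(-0.155), np.float64(-0.006), np.float64(0.126)), (np.float64(-0.149), np.float64(-0.064), np.float64(0.126)), (np.float64(-0.143), np.float64(-0.113), np.float64(0.124)
[... 3329 characters left out ...]
at64(0.047), np.float64(0.139)), (np.float64(-0.191), np.float64(0.009), np.float64(0.172)), (np.float64(-0.19), np.float64(0.003), np.float64(0.172)), (np.float64(-0.193), np.float64(-0.008), np.float64(0.166)), (np.float64(-0.201), np.float64(-0.072), np.float64(0.137)), (np.float64(-0.196), np.float64(-0.121), np.float64(0.137))]
280 [(np.float64(-0.22), np.float64(0.046), np.float64(0.14)), (np.float64(-0.189), np.float64(0.009), np.float64(0.183)), (np.float64(-0.193), np.float64(0.002), np.float64(0.176)), (np.float64(-0.187), np.float64(-0.006), np.float64(0.184)), (np.float64(-0.207), np.float64(-0.073), np.float64(0.138)), (np.float64(-0.201), np.float64(-0.122), np.float64(0.138))]
```

Request:
jog_arm(plan="0 0 0 0 0 -1 255;0 0 0 0 0 -1 255;0 0 0 0 0 -1 255;0 0 0 0 0 -1 255;0 0 0 0 0 -1 255;0 0 0 0 0 -1 255")

```text
time_s: 5.57
position: [0.5353, 0.1196, 0.1652]
tool_rot: [[0.088, 0.996, 0.001], [0.996, -0.088, -0.0], [0.0, 0.001, -1.0]]
ft_force: [-0.3, -0.5, 0.0]
grip_width: 0.0002
gripper_force: 0.0
```

```bash
cat >> h.py <<'E'
H=np.array([.5772,.317]);XE=np.array([.2036,.979]);YE=np.array([-.979,.2036])
def lid(c='top',side=-1):
    d=cam(c);P=cloud(d); e=(P[...,:2]-H)@XE; f=(P[...,:2]-H)@YE*side; Z=P[...,2]
    m=(e>-.2)&(e<-.02)&(f>.125)&(f<.147)&(Z>.097)&(Z<.3)
    k=np.polyfit(e[m],Z[m],1); r=Z[m]-np.polyval(k,e[m]); m2=abs(r)<.006; k=np.polyfit(e[m][m2],Z[m][m2],1)
    print(c,'lid slope rad',np.arctan(-k[0]).round(3),'z0',k[1].round(4),m2.sum()); return d
E
python3 - <<'E'
from h import *
lid();d=lid('scene')
save(d,'lid2.png',(320,90,460,200),4)
d=cam('wrist');P=cloud(d)
e=(P[...,:2]-H)@XE;f=(P[...,:2]-H)@YE
for v in range(200,340,10): print(v,[(round(e[v,u],3),round(P[v,u,2],3)) for u in(230,300,316,340)])
E
```

```text
top lid slope rad 0.153 z0 0.1053 499
scene lid slope rad 0.149 z0 0.1051 174
200 [(np.float64(-0.195), np.float64(0.135)), (np.float64(-0.189), np.float64(0.135)), (np.float64(-0.188), np.float64(0.134)), (np.float64(-0.187), np.float64(0.133))]
210 [(np.float64(-0.202), np.float64(0.138)), (np.float64(-0.197), np.float64(0.136)), (np.float64(-0.196), np.float64(0.135)), (np.float64(-0.193), np.float64(0.136))]
220 [(np.float64(-0.131), np.float64(0.343)), (np.float64(-0.204), np.float64(0.137)), (np.float64(-0.203), np.float64(0.136)), (np.float64(-0.201), np.float64(0.137))]
230 [(np.float64(-0.277), np.float64(-0.001)), (np.float64(-0.211), np.float64(0.139)), (np.float64(-0.21), np.float64(0.138)), (np.float64(-0.208), np.float64(0.138))]
240 [(np.float64(-0.29), np.float64(0.0)), (np.float64(-0.219), np.float64(0.14)), (np.float64(-0.218), np.float64(0.14)), (np.float64(-0.216), np.float64(0.139))]
250 [(np.float64(-0.304), np.float64(-0.001)), (np.float64(-0.195), np.float64(0.208)), (np.float64(-0.19), np.float64(0.215)), (np.float64(-0.223), np.float64(0.141))]
260 [(np.floa
[... 631 characters left out ...]
188), np.float64(0.252))]
300 [(np.float64(-0.192), np.float64(0.257)), (np.float64(-0.189), np.float64(0.257)), (np.float64(-0.202), np.float64(0.239)), (np.float64(-0.188), np.float64(0.257))]
310 [(np.float64(-0.192), np.float64(0.263)), (np.float64(-0.185), np.float64(0.269)), (np.float64(-0.207), np.float64(0.238)), (np.float64(-0.183), np.float64(0.269))]
320 [(np.float64(-0.195), np.float64(0.264)), (np.float64(-0.186), np.float64(0.272)), (np.float64(-0.212), np.float64(0.238)), (np.float64(-0.183), np.float64(0.274))]
330 [(np.float64(-0.208), np.float64(0.254)), (np.float64(-0.189), np.float64(0.272)), (np.float64(-0.412), np.float64(-0.0)), (np.float64(-0.184), np.float64(0.277))]
```

View pics/lid2.png

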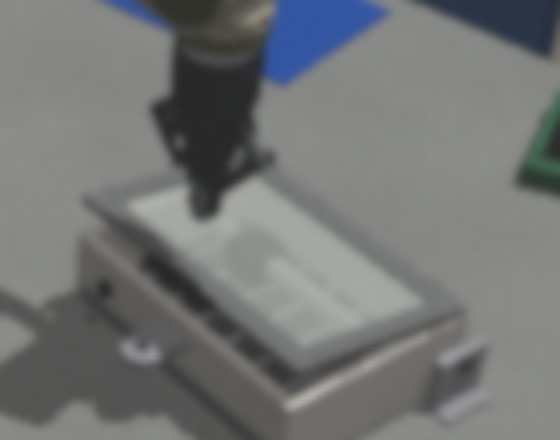

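Run:
```python
from h import *
s=env.observe();t=np.array(s['position'])
for c in('scene','wrist','top'):
    d=cam(c);P=cloud(d); m=(np.hypot(P[...,0]-t[0],P[...,1]-t[1])<.03)&(P[...,2]>.15)&(d['depth']>0)
    z=np.sort(P[m][:,2]); print(c,t,m.sum(),z[:40:4].round(3))
    if c=='scene':
        M=np.linalg.inv(d['world_from_camera'])
        for zz in(.165,.184,.2):
            q=M@[t[0],t[1],zz,1]; print(zz,q[0]/q[2]*d['f']+d['cx'],q[1]/q[2]*d['f']+d['cy'])
```

```text
scene [0.53559368 0.11962656 0.16475561] 472 [0.198 0.205 0.207 0.21  0.212 0.215 0.217 0.218 0.219 0.222]
0.165 369.22790983684865 152.1887328678865
0.184 369.64850840212523 147.9329517603259
0.2 370.00800788991273 144.29539506229605
wrist [0.53559368 0.11962656 0.16475561] 23003 [0.202 0.203 0.203 0.203 0.203 0.203 0.204 0.204 0.204 0.204]
top [0.53559368 0.11962656 0.16475561] 728 [0.482 0.485 0.486 0.486 0.487 0.487 0.488 0.488 0.488 0.489]
```

The visible fingertips end at z≈0.199, about 34 mm above the reported TCP. So the cover has simply not been pushed far enough, and I push further, watching the force.

Request:
jog_arm(plan="0 0 0 0 0 3 255;0 0 0 0 0 2.5 255;0 0 0 -0.2 0 1 255;0 0 0 -0.2 0 1 255;0 0 0 0 0 0.6 255;0 0 0 0 0 0.6 255;0 0 0 0 0 0.3 255;0 0 0 0 0 0 255")

```text
time_s: 6.53
position: [0.5347, 0.1157, 0.0731]
tool_rot: [[0.088, 0.996, -0.001], [0.996, -0.088, 0.0], [-0.0, -0.001, -1.0]]
ft_force: [-0.7, 0.7, -0.0]
grip_width: 0.0001
gripper_force: 0.0
```

Request:
jog_arm(plan="0 0 0 0 0 0.2 255;0 0 0 0 0 0.2 255;0 0 0 0 0 0 255")

```text
time_s: 6.78
position: [0.5353, 0.1157, 0.0711]
tool_rot: [[0.088, 0.996, 0.002], [0.996, -0.088, -0.0], [0.0, 0.002, -1.0]]
ft_force: [-3.4, -0.3, 11.5]
grip_width: 0.0002
gripper_force: 5.6
```

Run:
```python
from h import *
lid();lid('scene')
```

```text
top lid slope rad -0.001 z0 0.106 497
scene lid slope rad -0.002 z0 0.1051 207
```

Request:
jog_arm(plan="0 0 0 0 0 -3.5 255;0 0 0 0 0 -3.5 255;0 0 0 0 0 -3.5 255;0 0 0 -3 0.8 0 255")

```text
time_s: 7.22
position: [0.5423, 0.0881, 0.1818]
tool_rot: [[0.083, 0.996, 0.013], [0.997, -0.083, 0.001], [0.002, 0.012, -1.0]]
ft_force: [0.5, 0.1, -0.0]
grip_width: 0.0001
gripper_force: 0.0
```

Request:
jog_arm(plan="0 0 0 -3.6 0.9 0 0;0 0 0 -3.6 0.9 0 0;0 0 0 -3.6 0.9 0 0;0 0 0 -3.6 0.9 0 0;0 0 0 -3.6 0.9 0 0;0 0 0 -3.6 0.9 0 0;0 0 0 -3.6 0.9 0 0;0 0 0 -3.6 0.8 0 0;0 0 0 -3.6 0.7 0 0")

```text
time_s: 7.97
position: [0.5895, -0.2465, 0.1748]
tool_rot: [[0.088, 0.996, 0.001], [0.996, -0.088, -0.0], [-0.0, 0.001, -1.0]]
ft_force: [0.2, 1.2, 0.3]
grip_width: 0.0855
gripper_force: 0.0
```

Run:
```python
from h import *
np.set_printoptions(precision=4,suppress=True)
s=env.observe(); print(s['position'],s['grip_width']); go([.590,-.249,-.003],85)
d=cam('wrist'); save(d,'w2.png'); P=cloud(d); Z=P[...,2]
for q in('jack_saddle','jack_grip','jack'):
    for r in models.tip_of('wrist',q)[:2]: print(q,r['confidence'],r['at'],p3(d,*r['at']))
g=(abs(P[...,0]-.59)<.07)&(P[...,1]<-.14)&(P[...,1]>-.42)
for n,a,b in(('foot',.006,.014),('top',.055,.075)):
    m=(g&(Z>a)&(Z<b)).astype(np.uint8); m=cv2.morphologyEx(m,cv2.MORPH_OPEN,np.ones((3,3),np.uint8))
    k,l,st,ce=cv2.connectedComponentsWithStats(m)
    for i in range(1,k):
        if st[i,4]>150: 
            q=P[l==i]; print(n,st[i],q.mean(0),cv2.minAreaRect((q[:,:2]*1000).astype(np.float32)))
```

```text
[ 0.5895 -0.2465  0.1748] 0.08552650322068127
rot [ 0.04  0.01 -0.04] shift cm: before-turn axes [-0.25  0.06 17.78] after-turn axes [-0.25  0.07 17.78]
jack_saddle 0.84 [62.9, 268.9] [ 0.3024 -0.3102  0.0604]
jack_saddle 0.75 [315.3, 129.8] [ 0.5941 -0.1858  0.0606]
jack_grip 0.87 [318.3, 306.9] [ 0.5825 -0.3494  0.1085]
jack 0.92 [54.3, 200.3] [ 0.2764 -0.2415  0.0149]
foot [ 285  105   63  176 6084] [ 0.5881 -0.2661  0.0097] ((587.7940673828125, -270.6086120605469), (219.91395568847656, 70.12676239013672), 85.20389556884766)
top [ 296  109   41   42 1334] [ 0.5949 -0.1855  0.0598] ((594.9824829101562, -185.8219757080078), (39.03129959106445, 38.51726531982422), 38.226810455322266)
top [ 299  167   36   70 1848] [ 0.5895 -0.2504  0.0651] ((588.9939575195312, -256.4495849609375), (68.25244903564453, 36.71418762207031), 85.28004455566406)
```

View pics/w2.png

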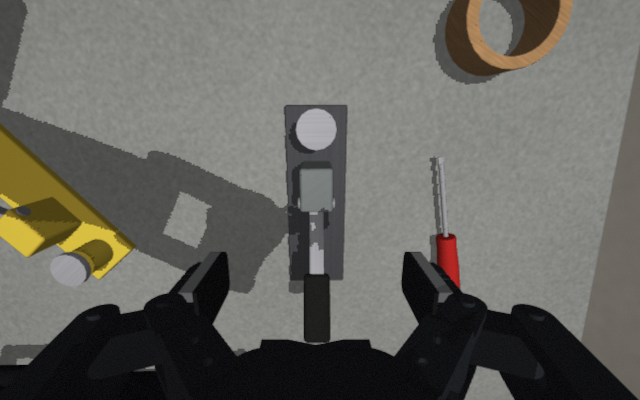

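Wrist view: the grey jack is centred between the open fingers, with the saddle at (316,130), block at (316,188) and grip at (317,307). The foot rectangle measures 220×70 mm at yaw 85.2°, so the block is at (0.590, -0.2455). I descend around the block.

Request:
jog_arm(plan="0 0 0 0.1 0.05 3.5 0;0 0 0 0 0 3.5 0;0 0 0 0 0 3.5 0;0 0 0 0 0 3 0;0 0 0 0 0 2 0;0 0 0 0 0 1.5 0;0 0 0 0 0 1 0;0 0 0 0 0 0 0")

```text
time_s: 8.83
position: [0.5893, -0.2419, -0.007]
tool_rot: [[0.086, 0.996, -0.003], [0.996, -0.086, 0.002], [0.002, -0.003, -1.0]]
ft_force: [0.2, 0.3, 0.8]
grip_width: 0.0855
gripper_force: 0.0
```

Request:
jog_arm(plan="0 0 0 0 0 0 255;0 0 0 0 0 0 255;0 0 0 0 0 0 255;0 0 0 0 0 0 255;0 0 0 0 0 0 255;0 0 0 0 0 0 255", grip_force=60)

```text
time_s: 9.33
position: [0.5906, -0.2439, -0.0044]
tool_rot: [[0.088, 0.996, 0.002], [0.996, -0.088, -0.001], [-0.001, 0.002, -1.0]]
ft_force: [1.5, 2.1, 6.2]
grip_width: 0.0334
gripper_force: 61.2
```

Request:
jog_arm(plan="0 0 0 0 0 -0.5 255;0 0 0 0 0 -0.5 255;0 0 3.4 0 0 0 255;0 0 3.3 0 0 0 255;0 0 0 2.5 -2.1 0 255;0 0 0 2.5 -2.1 0 255;0 0 0 2.5 -2.1 0 255;0 0 0 2.5 -2.1 0 255;0 0 0 2.4 -2.2 0 255;0 0 0 2.4 -2.1 0 255")

```text
time_s: 10.17
position: [0.4941, -0.0715, 0.0043]
tool_rot: [[0.204, 0.979, -0.001], [0.979, -0.204, 0.001], [0.0, -0.002, -1.0]]
ft_force: [0.7, 0.1, -7.4]
grip_width: 0.0336
gripper_force: 62.3
```

```bash
cat > m.py <<'E'
from h import *
np.set_printoptions(precision=4,suppress=True)
s=env.observe(); t=np.array(s['position']); print(t,s['ft_force'],s['grip_width'])
d=cam('wrist'); save(d,'w3.png'); P=cloud(d); X,Y,Z=P[...,0],P[...,1],P[...,2]
for q in('jack_saddle','lift_pad'):
    for r in models.tip_of('wrist',q)[:2]: print(q,r['confidence'],r['at'],p3(d,*r['at']))
def comp(m,n,mn=150):
    m=cv2.morphologyEx(m.astype(np.uint8),cv2.MORPH_OPEN,np.ones((3,3),np.uint8))
    k,l,st,ce=cv2.connectedComponentsWithStats(m)
    for i in range(1,k):
        if st[i,4]>mn:
            q=P[l==i]; print(n,st[i],q.mean(0),np.median(q[:,2]).round(4),cv2.minAreaRect((q[:,:2]*1000).astype(np.float32)))
g=(abs(X-.5)<.09)&(Y>-.12)
comp(g&(Z>.05)&(Z<.074)&(Y<.06),'saddle'); comp(g&(Z>.074)&(Z<.086)&(Y<.1),'pad')
comp((Z>.1)&(Z<.112)&(Y>.03),'lid')
E
python3 m.py
```

```text
[ 0.4941 -0.0715  0.0043] [ 0.6847  0.0992 -7.442 ] 0.033619297013692886
jack_saddle 0.75 [312.2, 153.0] [ 0.5041 -0.0134  0.0695]
saddle [ 264  100  103  104 8284] [ 0.5052 -0.0135  0.0685] 0.0685 ((504.97930908203125, -14.303293228149414), (39.283512115478516, 39.238624572753906), 22.702001571655273)
saddle [ 246  228  140  117 7699] [ 0.4946 -0.0669  0.0696] 0.0728 ((492.8672790527344, -73.32441711425781), (48.27445983886719, 60.73223114013672), 77.86522674560547)
pad [236 271  41  51 652] [ 0.4751 -0.0609  0.0794] 0.0779 ((475.1416931152344, -64.18467712402344), (12.082282066345215, 26.72999382019043), 14.315991401672363)
pad [355 271  41  51 667] [ 0.5142 -0.0692  0.0792] 0.0778 ((512.5029296875, -72.16284942626953), (27.349485397338867, 11.622255325317383), 52.706241607666016)
```

View pics/w3.png

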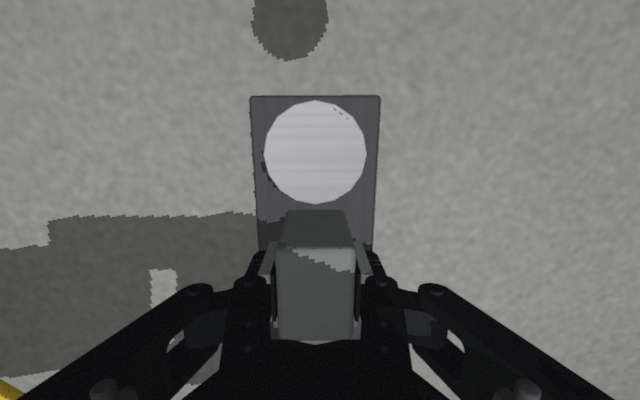

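Wrist view: the jack is held 8.5 mm up, with the saddle at (315,152) → (0.505, -0.014). The pad is just out of view, with only its shadow at the top. I refine the pad position from the other cameras.

Run:
```python
from h import *
np.set_printoptions(precision=4,suppress=True)
P0=np.array([.5243,.0624])
for c in('top','scene'):
    d=cam(c);P=cloud(d); r=P[...,:2]-P0; e=r@XE; f=r@YE; Z=P[...,2]
    m=(abs(f)<.035)&(e>-.03)&(e<.03)&(Z>.072)&(Z<.092)
    print(c,m.sum(),'e range',np.percentile(e[m],[0,3,50]),'f range',np.percentile(f[m],[0,3,50,97,100]) if m.sum() else 0, np.percentile(Z[m],[10,50,90]))
    for r in models.tip_of(c,'lift_pad')[:1]: print(r, p3(d,*r['at'],z=.079), p3(d,*r['at'],z=.067))
    # front rim of housing/lid edge, image of lid top
    r=P[...,:2]-H; e=r@XE; f=r@YE
    m=(Z>.098)&(Z<.113)&(abs(f)<.17)&(e>-.25)&(e<.03)
    k,l,st,ce=cv2.connectedComponentsWithStats(cv2.morphologyEx(m.astype(np.uint8),cv2.MORPH_OPEN,np.ones((2,2),np.uint8))); i=1+np.argmax(st[1:,4])
    q=(P[l==i][:,:2]*1000).astype(np.float32); print('lid',cv2.minAreaRect(q))
```

```text
top 220 e range [-0.0212 -0.0185  0.0045] f range [-0.0189 -0.0166  0.0007  0.0174  0.0192] [0.0763 0.0798 0.0831]
{'at': [269.1, 185.7], 'confidence': 0.88} [0.5234 0.0554 0.079 ] [0.5245 0.057  0.067 ]
lid ((526.2435302734375, 94.31265258789062), (465.67474365234375, 305.4059143066406), 78.40696716308594)
scene 108 e range [-0.0226 -0.0211  0.0033] f range [-0.021  -0.0178 -0.0024  0.0198  0.0233] [0.0735 0.0789 0.0827]
{'at': [353.1, 181.2], 'confidence': 0.65} [0.5344 0.0395 0.079 ] [0.5263 0.0501 0.067 ]
lid ((812.8723754882812, -327.14398193359375), (338.8465881347656, 1508.7564697265625), 24.418472290039062)
```

Request:
jog_arm(plan="0 0 0 0 0.3 0.5 255;0 0 0 0 0 0.35 255;0 0 0 2 0 0 255;0 0 0 2 0 0 255;0 0 0 1.5 0 0 255;0 0 0 1 0 0 255;0 0 0 1 0 0 255;0 0 0 0.3 0 0 255;0 0 0 0 0 0 255")

```text
time_s: 11.27
position: [0.5146, 0.0032, -0.0042]
tool_rot: [[0.203, 0.979, -0.0], [0.979, -0.203, 0.0], [0.0, -0.0, -1.0]]
ft_force: [-0.8, -0.2, -5.8]
grip_width: 0.0335
gripper_force: 62.8
```

```bash
sed -i "s/w3/w4/" m.py; python3 m.py
python3 - <<'E'
from h import *
d=cam('scene'); save(d,'s4.png',(300,120,430,220),5)
E
```

```text
[ 0.5146  0.0032 -0.0042] [-0.7716 -0.1744 -5.82  ] 0.03346005595327151
lift_pad 0.91 [303.0, 144.5] [0.5231 0.0669 0.0836]
saddle [  245   235   142   110 10041] [0.5144 0.0064 0.0639] 0.0647 ((513.2628784179688, 1.398101806640625), (47.9133186340332, 60.69449996948242), 78.03138732910156)
pad [  239    44   126   166 18371] [0.5239 0.0733 0.079 ] 0.0788 ((523.2777709960938, 70.13047790527344), (50.548744201660156, 39.66294479370117), 78.3725357055664)
pad [ 171  277   98   62 1693] [0.4841 0.0204 0.0814] 0.0821 ((482.0426330566406, 15.2241849899292), (19.632041931152344, 33.473365783691406), 77.73198699951172)
pad [ 363  277   98   59 1736] [0.5478 0.0072 0.0815] 0.0822 ((547.611572265625, 2.6407365798950195), (17.63449478149414, 33.39018249511719), 78.2289810180664)
lid [   73     0   443    44 18544] [0.5278 0.0931 0.1052] 0.1055 ((528.5293579101562, 93.34325408935547), (7.569293022155762, 91.15373229980469), 78.28048706054688)
```

View pics/w4.png

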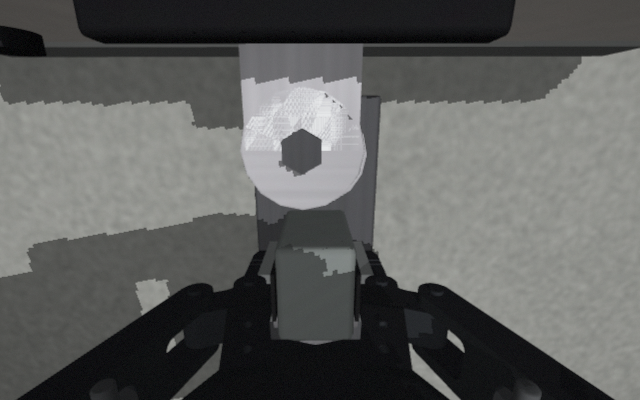

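Wrist view: pad at (302,150), with the bolt at its centre. The saddle's edge peeks out on the right at (365,150), so the saddle must go 4 mm left and 3 mm forward.

Request:
jog_arm(plan="0 0 0 0.3 -0.2 0 255;0 0 0 0 -0.2 0.1 255;0 0 0 0 0 0 255;0 0 0 0 0 0 255")

```text
time_s: 11.8
position: [0.5121, 0.0064, -0.0044]
tool_rot: [[0.204, 0.979, 0.002], [0.979, -0.204, -0.0], [0.0, 0.002, -1.0]]
ft_force: [3.4, 0.5, 0.6]
grip_width: 0.0335
gripper_force: 63.4
```

```bash
sed -i "s/w4/w5/" m.py; python3 m.py
```

```text
[ 0.5121  0.0064 -0.0044] [3.4362 0.4887 0.6296] 0.03350132443389551
lift_pad 0.87 [309.7, 153.4] [0.5218 0.067  0.0821]
saddle [  245   235   142   110 10037] [0.5117 0.0096 0.0638] 0.0646 ((510.5985107421875, 4.754886627197266), (47.559478759765625, 60.573909759521484), 77.6285400390625)
pad [  251    57   124   161 17612] [0.5237 0.0728 0.079 ] 0.0788 ((523.243896484375, 69.69851684570312), (49.6253547668457, 39.92780685424805), 78.21302795410156)
pad [ 171  277   98   58 1741] [0.4812 0.0236 0.0814] 0.0821 ((479.4846496582031, 19.061349868774414), (18.094181060791016, 33.53670883178711), 79.07119750976562)
pad [ 363  277   96   60 1715] [0.545  0.0104 0.0815] 0.0821 ((544.8007202148438, 5.373039245605469), (18.305164337158203, 33.2547721862793), 78.3460922241211)
lid [   89     0   443    57 24017] [0.528  0.0944 0.1054] 0.1055 ((528.1004638671875, 94.80936431884766), (10.159326553344727, 90.45914459228516), 78.34544372558594)
lid [ 83 335  36  24 270] [0.4571 0.0308 0.1081] 0.1085 ((457.02069091796875, 30.925886154174805), (1.8564724922180176, 6.351886749267578), 89.0521240234375)
```

Request:
jog_arm(plan="0 0 0 0 0 0 0;0 0 0 0 0 0 0;0 0 0 0 0 0 0;0 0 0 0 0 0 0;0 0 0 0 0 -2 0;0 0 0 0 0 -3.5 0;0 0 0 0 0 -3.5 0;0 0 0 0 0 -3.5 0")

```text
time_s: 12.62
position: [0.5106, 0.0067, 0.1213]
tool_rot: [[0.204, 0.979, -0.001], [0.979, -0.204, 0.0], [-0.0, -0.002, -1.0]]
ft_force: [-0.1, 0.3, -0.9]
grip_width: 0.0857
gripper_force: 0.0
```

Request:
jog_arm(plan="0 0 0 -3 0 0 255;0 0 0 -3.5 0 0 255;0 0 0 -3.5 0 0 255;0 0 0 -3.5 0 0 255;0 0 0 0 0 0 255;0 0 0 0 0 0 255")

```text
time_s: 13.12
position: [0.4832, -0.1269, 0.1198]
tool_rot: [[0.207, 0.978, -0.001], [0.978, -0.207, 0.0], [0.0, -0.001, -1.0]]
ft_force: [0.3, 0.7, 0.9]
grip_width: 0.0122
gripper_force: 0.0
```

Run:
```python
from h import *
np.set_printoptions(precision=4,suppress=True)
s=env.observe(); print(s['position'],s['ft_force'])
d=cam('wrist'); save(d,'w6.png'); P=cloud(d); X,Y,Z=P[...,0],P[...,1],P[...,2]
def comp(m,n,mn=100):
    k,l,st,ce=cv2.connectedComponentsWithStats(cv2.morphologyEx(m.astype(np.uint8),cv2.MORPH_OPEN,np.ones((3,3),np.uint8)))
    for i in range(1,k):
        if st[i,4]>mn:
            q=P[l==i]; print(n,st[i],q.mean(0),cv2.minAreaRect((q[:,:2]*1000).astype(np.float32)))
g=(abs(X-.51)<.09)&(Y<.1)&(Y>-.25)
comp(g&(Z>.005)&(Z<.015),'foot');comp(g&(Z>.056)&(Z<.0715)&(Y<.09),'mid');comp(g&(Z>.074)&(Z<.086),'pad')
for c in('top','scene','wrist'):
    e=cam(c) if c!='wrist' else d
    for q in('jack_grip','jack_saddle'):
        for r in models.tip_of(c,q)[:2]: print(c,q,r['confidence'],r['at'],p3(e,*r['at']))
```

```text
[ 0.4832 -0.1269  0.1198] [0.2858 0.7329 0.9083]
foot [ 276    0   31  193 3915] [ 0.4772 -0.0367  0.0097] ((478.9389343261719, -40.23358154296875), (168.9434814453125, 25.729026794433594), 78.50492858886719)
foot [ 327    0   30  192 3809] [ 0.5257 -0.0462  0.0097] ((522.5907592773438, -48.89434814453125), (167.66415405273438, 25.45442008972168), 78.49405670166016)
mid [ 291    0   52   82 3426] [ 0.5094 -0.002   0.0647] ((508.59197998046875, -5.92881965637207), (53.01616287231445, 37.87522506713867), 78.32523345947266)
pad [307  91  21  36 671] [ 0.4994 -0.0501  0.0801] ((499.47930908203125, -50.34135818481445), (23.824291229248047, 14.003686904907227), 78.76947021484375)
top jack_grip 0.47 [348.6, 303.0] [ 0.2104 -0.1662  0.1166]
top jack_saddle 0.65 [400.9, 263.8] [ 0.3115 -0.3123  0.0605]
scene jack_grip 0.7 [246.4, 164.3] [ 0.215  -0.1806  0.109 ]
scene jack_grip 0.5 [320.3, 189.1] [ 0.4945 -0.0899  0.1033]
scene jack_saddle 0.61 [237.8, 204.1] [ 0.3056 -0.304   0.0581]
scene jack_saddle 0.59 [358.1, 181.4] [0.5437 0.0569 0.0723]
wrist jack_grip 0.72 [313.8, 187.4] [ 0.487  -0.0995  0.1078]
```

View pics/w6.png

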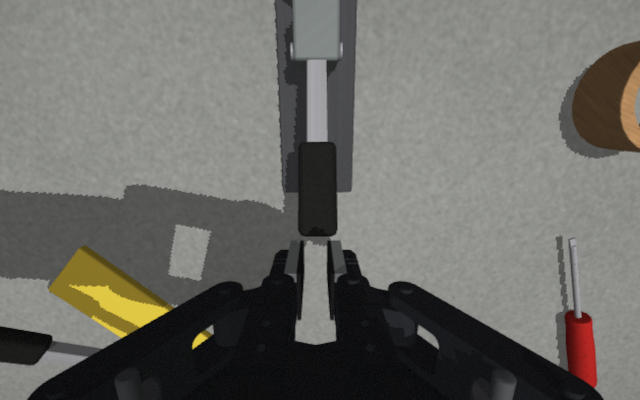

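Wrist view: the jack is flat and released, with the grip at (318,188) and fingers just behind it. The foot's edges put the saddle at (0.523, 0.064) against the pad at (0.522, 0.065), about 1 mm off. Next I press the grip.

Request:
jog_arm(plan="0 0 0 1.5 0.05 0 255;0 0 0 0 0 1.5 255;0 0 0 0 0 1.5 255;0 0 0 0 0 1.5 255;0 0 0 0 0 1 255;0 0 0 0 0 1 255;0 0 0 0 0 1 255;0 0 0 0 0 0 255")

```text
time_s: 14.23
position: [0.4883, -0.112, 0.0451]
tool_rot: [[0.203, 0.979, 0.002], [0.979, -0.203, -0.002], [-0.002, 0.003, -1.0]]
ft_force: [-0.5, -1.9, 11.6]
grip_width: -0.0001
gripper_force: 5.2
```

Request:
jog_arm(plan="0 0 0 0 0 0.5 255;0 0 0 0 0 0.5 255;0 0 0 0 0 0.5 255;0 0 0 0 0 0 255")

```text
time_s: 14.57
position: [0.4886, -0.1127, 0.0309]
tool_rot: [[0.203, 0.979, 0.003], [0.979, -0.203, -0.004], [-0.003, 0.004, -1.0]]
ft_force: [-2.4, -6.0, 12.2]
grip_width: -0.0001
gripper_force: 5.9
```

```bash
cat > e.py <<'E'
from h import *
np.set_printoptions(precision=4,suppress=True)
s=env.observe(); print(s['position'],s['ft_force'],s['grip_width'])
for c in('top','scene'):
    d=cam(c);P=cloud(d); e=(P[...,:2]-H)@XE; f=(P[...,:2]-H)@YE; Z=P[...,2]
    for sd in(-1,1):
        m=(e>-.2)&(e<-.02)&(f*sd>.125)&(f*sd<.147)&(Z>.095)&(Z<.15)
        if m.sum()>20: k=np.polyfit(e[m],Z[m],1); print(c,sd,'lid slope',-k[0],'z0',k[1],m.sum())
    m=(abs(f)<.015)&(e>-.285)&(e<-.235)&(Z>.06)&(Z<.13)
    print(c,'pad top z',np.median(Z[m]),m.sum())
d=cam('wrist'); P=cloud(d); X,Y,Z=P[...,0],P[...,1],P[...,2]
g=(abs(X-.51)<.06)&(Y<.02)&(Y>-.2)&(Z>.004)&(Z<.016)
q=(P[g][:,:2]*1000).astype(np.float32); print('foot',cv2.minAreaRect(q),np.median(Z[g]))
E
python3 e.py
```

```text
[ 0.4886 -0.1127  0.0309] [-2.4114 -5.9752 12.2283] -0.00013026105767086234
top -1 lid slope 0.06868403047082816 z0 0.10500398696783965 525
top 1 lid slope 0.06760356415003464 z0 0.10507238607496848 532
top pad top z 0.09574295892585427 186
scene -1 lid slope 0.054997507214022516 z0 0.10418549427421196 238
scene 1 lid slope 0.07299407743970136 z0 0.10345741850469381 165
scene pad top z 0.09339668058069206 106
foot ((499.15087890625, -51.930763244628906), (153.80825805664062, 70.23422241210938), 78.50537872314453) 0.009729435140301612
```

Request:
jog_arm(plan="0 0 0 0 0 0.2 255;0 0 0 0 0 0.2 255;0 0 0 0 0 0 255;0 0 0 0 0 0 255")

```text
time_s: 15.05
position: [0.4886, -0.1129, 0.028]
tool_rot: [[0.203, 0.979, 0.004], [0.979, -0.203, -0.005], [-0.004, 0.004, -1.0]]
ft_force: [-5.3, -8.0, 16.1]
grip_width: -0.0002
gripper_force: 8.2
```

Request:
jog_arm(plan="0 0 0 0 0 0.15 255;0 0 0 0 0 0 255;0 0 0 0 0 0 255")

```text
time_s: 15.3
position: [0.4887, -0.113, 0.0274]
tool_rot: [[0.203, 0.979, 0.004], [0.979, -0.203, -0.005], [-0.004, 0.005, -1.0]]
ft_force: [-7.1, -6.6, 28.4]
grip_width: 0.0002
gripper_force: 13.6
```

```bash
python3 e.py
python3 - <<'E'
from h import *
a=cam('scene')['pixels'][110:230,290:450,::-1]; b=cam('top')['pixels'][90:240,155:390,::-1]
a=cv2.resize(a,(500,375),interpolation=cv2.INTER_CUBIC);b=cv2.resize(b,(588,375),interpolation=cv2.INTER_CUBIC)
cv2.imwrite('pics/end.png',cv2.resize(np.hstack([a,b]),(800,276)))
E
```

```text
[ 0.4887 -0.113   0.0274] [-7.1397 -6.6018 28.4452] 0.000158873766184708
top -1 lid slope 0.07686202479985671 z0 0.10511917763137367 518
top 1 lid slope 0.07786019474122748 z0 0.10482234295486635 530
top pad top z 0.09791031195082134 189
scene -1 lid slope 0.07686652655492278 z0 0.10271880975234343 229
scene 1 lid slope 0.0705017933879253 z0 0.10465250576503402 169
scene pad top z 0.09503886613455348 102
foot ((499.0167236328125, -52.64569854736328), (152.40634155273438, 70.30128479003906), 78.46160125732422) 0.00971747717861969
```

View pics/end.png

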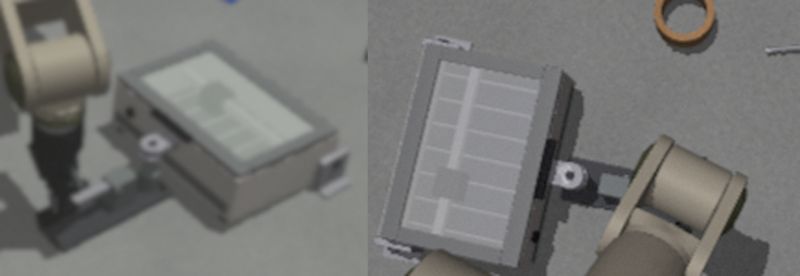

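The engraver is jacked (tilt ≈0.075), the cover is shut, the jack hasn't shifted and the handle is at its stop. I ease the push slightly and hand in.

Request:
jog_arm(plan="0 0 0 0 0 -0.05 255;0 0 0 0 0 0 255;0 0 0 0 0 0 255")

```text
time_s: 15.8
position: [0.4887, -0.1129, 0.0276]
tool_rot: [[0.203, 0.979, 0.004], [0.979, -0.203, -0.005], [-0.004, 0.005, -1.0]]
ft_force: [-5.6, -6.7, 23.5]
grip_width: -0.0001
gripper_force: 11.8
```

Run:
```python
from h import *
s=env.observe(); print(s['position'],s['ft_force'])
if s['ft_force'][2]>15 and s['position'][2]<.0282: print(job.close_job())
```

```text
[ 0.48870499 -0.11294979  0.02759858] [-5.59944405 -6.7444959  23.49821791]
the job is handed in; nothing more can be done
None
```

I handed the job in at about 16 s: the cover is shut, the jack's saddle is about 1 mm off the pad's centre, and the grip is held at its bottom stop (about 23 N), with the engraver's front raised about 0.075 rad; the arm never went near the tape roll, screwdriver or drill.

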